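# Get the screwdriver out through the wiring box's opening

## Task

A screwdriver has dropped into the wiring box and is longer than the opening in the cover: take hold of it, tilt it so that one end comes up through the opening first, and draw it out without forcing it against the box. Finish with the gripper still holding the whole screwdriver still in the air, at least 5 cm above the cover; do not put it down or let go, and leave the other things on the worktop where they are.

Things in the scene. Friction and masses are not known exactly. Their poses are not given: they have to be found in the camera images.
- wiring_box: Fixed grey steel box, 246 (x) x 136 (y) x 58 mm high. Origin: centre of underside; z up, x away from the robot (turned up to 40 deg). Hollow: floor at z 4 mm, inside x -120 to +120, y -65 to +65. Cover: z 54 to 58, with one opening x -72 to +72, y -62 to +62, leaving a 48 mm deep pocket under the cover at each x end. Low feet and plugs stick out 20 mm beyond the x ends.
- opening (a point): Centre of the opening, level with the top face of the cover (58 mm above the worktop); axes as wiring_box.
- screwdriver: Screwdriver, 0.05 to 0.1 kg, loose on the box floor, within 6 deg of the box's x axis, near the middle, handle toward the box's +x, both ends under the cover. Origin: on its underside near the joint of handle and shank; z up, length along its y. Handle y -5 to +95 mm (nearly all the weight), 24 wide (x), 23 high (z 0 to 23). Shank y -88 to -5, 6 mm thick, axis at z 11. Length 183.
- shank_tip (a point): Tip of the shank, on the screwdriver's long axis (y = -88 mm, z = 11 mm in its frame).
- handle_end (a point): Middle of the handle's end face (y = +95 mm, z = 11.5 mm in the screwdriver's frame).
- label_roll: Bystander, to be left alone: roll of white blank labels standing on end, 69 mm across, 50 mm high; loose on the worktop outside the box. Origin: centre of its underside.
- tape_measure: Bystander, to be left alone: blue pocket tape measure, 36x74x63 mm; loose on the worktop outside the box. Origin: centre of its underside.
- marker_black: Bystander, to be left alone: white marker pen with black cap lying down, 131 mm long, 18 mm thick; loose on the worktop outside the box. Origin: centre of its underside.
- jar_b: Bystander, to be left alone: small sample jar with white lid, 48 mm across, 66 mm high; loose on the worktop outside the box. Origin: centre of its underside.
- stapler: Bystander, to be left alone: stapler, 32x124x36 mm; loose on the worktop outside the box. Origin: centre of its underside.
Mind the look-alikes: they are no part of the job. Leave any pink look-alike of the screwdriver alone.

How it is judged:
On the way:
1. one end of the screwdriver is up out of the opening while the other end is still below the cover (((height (world z) of handle_end above 0.064 m and height (world z) of shank_tip below 0.054 m) or (height (world z) of shank_tip above 0.064 m and height (world z) of handle_end below 0.054 m))), for 0.05 s.
At the end, for the whole second after the job is handed in: The gripper's fingers hold the screwdriver still (under 0.03 m/s) in the air, both of its ends more than 100 mm above the worktop (42 mm above the cover), and it does not touch the box (height (world z) of each of shank_tip, handle_end above 0.1 m and contact force between screwdriver and the fingers above 1 N and contact force between screwdriver and wiring_box below 0.1 N and linear speed of screwdriver below 0.03 m/s); the arm keeps its last pose, push and grip.
It fails at once if the screwdriver is forced against the box (more than 40 N) (contact force between screwdriver and wiring_box above 40 N).
It fails at once if a bystander is pushed more than 30 mm from its place (distance of any of label_roll, tape_measure, marker_black, jar_b, stapler from where it was at the start of the episode above 0.03 m).
It also fails if it takes over 38 s, if anything falls off the work surface, if the arm or the gripper's body presses on something with over 40 N, if the wrist force passes 120 N, or if a joint passes its speed limit or range.

## Robot

A 6-joint arm with a two-finger parallel gripper is mounted at the origin on a cart in front of the work surface, level with it; the furniture and walls round the work are solid. World frame = base frame: x ahead of the robot, y to its left, z up, the work surface at z = 0. Lengths are in m, angles in rad, forces in N, time in s.
With the tool pointing down it reaches from about 0.35 to 0.725 m from the base axis. Payload 6 kg.
Tool frame: the origin (TCP) lies at the very end of the fingers, on their centre line; the grasp point (between the pads) lies r.grip_point_offset behind it (r.grip_point_offset is the distance from the TCP to the grasp point, in m); z points along the fingers, y is the direction in which the jaws open and shut (so a half turn about z gives the same grasp; the last joint's range is limited). The gripper opens to 85 mm and grips with 20 to 120 N. Pads are 22 mm wide; open, the fingers measure 114 mm over their backs; the gripper's body (76 mm by 85 mm) begins 54 mm behind the grasp point. The pads swing forward as they close: fully open they stand 13 mm farther back than shut.
Start: joints at [1.451, 0.04, 0.085, 0, -1.615, -0.334], TCP at [0.263, 0.539, 0.231] pointing down, gripper open.
Joint ranges: [-2.56, 2.56], [-1.29, 2.01], [-1.08, 1.49], [-3.29, 1.98], [-2.81, -0.18], [-2.99, 2.99]. Speed limits (rad/s): [2.57, 2.57, 3.01, 3.14, 3.14, 3.14].

## Interface

Orientations are given as a rotation vector (axis times angle).
In Python, from cell import r, imaging, job gives the robot as it stands.
- The arm moves only by the tool carry_out, never from a script. Its argument "steps" is a list of rows, each an object of numbers: "x", "y", "z": the shift along the world's x, y, z in m; "yaw": the turn about the world's z in degrees; "claw": the closure, from 0 (fully open) to 1 (shut). A call has 1 to 8 rows; each row is the pose to reach, as a shift and turn from the pose commanded when the call began; what a row does not reach only later rows make up. A row lasts 1/12 s, in which the tool goes at most 41.7 mm and 7.16 degrees, less where a joint would pass 70% of its speed; a pose out of reach is approached as far as the arm can. A call with a gripper value outside its range is refused whole. The fingers move at their own pace and stop on an object; "force" is the grip in N (left out, the last holds). Time passes only in rows, so rows that repeat a pose let the fingers close. It gives the time, the measured TCP pose, the force and the opening at its end, in the units of the state.
- r.sense(): the state, without advancing time (a new reading comes with each control period).
- imaging.grab_frame(name): name is "scene" or "side" or "wrist"; returns the picture (384x512x3 uint8, blue, green, red); there is no depth.
- imaging.calibration(name): a dict with "fx", "fy", "cx", "cy" (pixels), "R" (3x3) and "t" (3): a world point X has camera coordinates R X + t; the wrist camera has in their place "hand_eye" (4x4, takes a point from camera to tool coordinates, whose origin is the TCP and whose axes are the flange's). Camera axes: x right, y down, z forward; pixel columns grow to the right and rows downward; lengths in m; the calibration is good to about 2 mm. A picture is of the moment at which its call begins: read the wrist's pose just before it. calibration takes no time and is no camera call.
- job.job_done(): hands the job in, once; it reports no verdict.
The state is a dict: "clock": time; "joint_positions": joint angles; "qd": joint speeds; "tau": joint torques, N m; "eef_pos": TCP position; "eef_rot": TCP orientation; "ft_force": force on the tool from outside, world axes, zero at the start; "moment": the same for the moment, N m; "width": finger opening in m.
Only numpy, scipy, OpenCV 4.12 (cv2) and the standard library are available. Lean on these libraries where they do the work, as an engineer would, in place of code of your own. Each camera call takes 0.05 s, during which the arm holds its last target. There are 200 camera calls.

## Working session

There is one attempt and no reset: what is moved stays moved. The work goes in short steps, Python scripts to look and compute and a tool call to move; the robot and the scene stay as the last step left them, time stands still between calls to the robot, and variables do not carry over. Pictures are saved under pics/ and viewed, on a budget of 10 in all, crops included, one or two more only if the job needs it, and the job is handed in when it is done.

Besides the shell and the picture viewer there is one more tool, called after ">>>" as name([rows], argument=value, ...), one row to a line, values as JSON. carry_out: Moves the arm, as the interface text tells. Its arguments: {"type":"object","properties":{"steps":{"type":"array"},"force":{"type":"number"}},"required":["steps"]}

```bash
mkdir -p pics; ls; python3 - <<'E'
from cell import r, imaging, job
import cv2,numpy as np
print(r.sense(), r.grip_point_offset)
a=imaging.grab_frame("scene");b=imaging.grab_frame("side");w=imaging.grab_frame("wrist")
for n,i in zip(("scene","side","wrist"),(a,b,w)): cv2.imwrite(f"pics/{n}0.png",i)
for n in("scene","side","wrist"):print(imaging.calibration(n))
E
```

```text
pics
{'clock': 0.0, 'joint_positions': array([ 1.45062690e+00,  4.03062536e-02,  8.37528354e-02, -4.81570717e-04,
       -1.61548173e+00, -3.33737481e-01]), 'qd': array([-7.05937518e-04,  3.32129001e-04, -4.67138797e-04, -3.28276513e-04,
        1.10632074e-04, -2.15789740e-05]), 'tau': array([ 1.45129985e-01, -3.55556095e+01,  3.47969449e+01,  6.93659171e+00,
       -4.09776665e-03,  7.22595189e-06]), 'eef_pos': array([0.26283768, 0.53894587, 0.23052988]), 'eef_rot': array([ 3.05978828e+00, -7.06569067e-01, -5.43787928e-04]), 'ft_force': array([-0.38799548, -0.53215264,  0.81077093]), 'moment': array([-0.02747124,  0.01736735, -0.03329443]), 'width': 0.08548596762679778} 0.0187
{'fx': 365.16322828052165, 'fy': 365.16322828052165, 'cx': 254.37410822900247, 'cy': 190.23505058045026, 'R': array([[ 0.99971758,  0.01422482, -0.01903718],
       [-0.00331723, -0.70969908, -0.70449713],
       [-0.02353202,  0.70436132, -0.70945146]]), 't': array([-0.51387378,  0.02068457,  1.12057281])}
{'fx': 368.7682087715775, 'fy': 368.7682087715775, 'cx': 253.53201555438065, 'cy': 189.99619500531782, 'R': array([[-0.72351056, -0.6901922 , -0.01293058],
       [-0.60473015,  0.64273411, -0.470313  ],
       [ 0.33291729, -0.33245691, -0.88240494]]), 't': array([0.36414401, 0.35287177, 0.9732569 ])}
{'fx': 281.4002552432858, 'fy': 281.4002552432858, 'cx': 253.74292421270508, 'cy': 193.84777614099974, 'hand_eye': array([[-1.30526523e-04, -9.46361941e-01, -3.23108433e-01,
         8.36923855e-02],
       [ 9.99998747e-01, -6.33180725e-04,  1.45057118e-03,
         4.60239859e-04],
       [-1.57735139e-03, -3.23107839e-01,  9.46360838e-01,
        -1.41648522e-01],
       [ 0.00000000e+00,  0.00000000e+00,  0.00000000e+00,
         1.00000000e+00]])}
```

View pics/scene0.png

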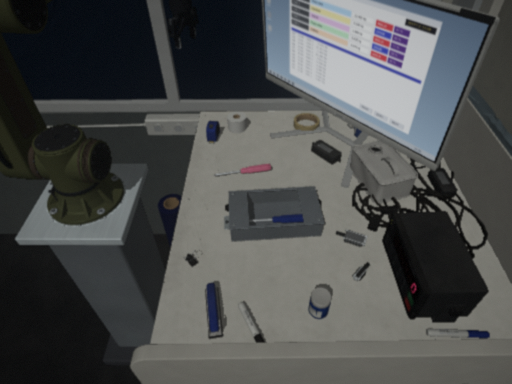

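View pics/side0.png

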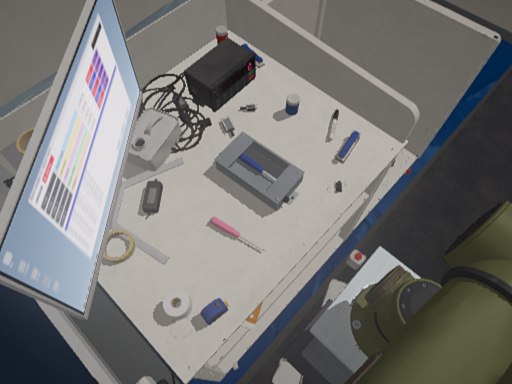

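The real screwdriver is the blue one in the grey box: scene about (280,219), side about (257,167). The pink one at scene (245,170) is the look-alike. Next I'll measure the box and handle coarsely, then move the wrist camera over the box.

```bash
cat > h.py <<'E'
from cell import r, imaging, job
import cv2,numpy as np
from scipy.spatial.transform import Rotation as Ro
def ray(cam,uv,st=None):
    c=imaging.calibration(cam)
    d=np.array([(uv[0]-c['cx'])/c['fx'],(uv[1]-c['cy'])/c['fy'],1])
    if cam=='wrist':
        T=np.eye(4);T[:3,:3]=Ro.from_rotvec(st['eef_rot']).as_matrix();T[:3,3]=st['eef_pos'];T=T@c['hand_eye']
        return T[:3,3],T[:3,:3]@d
    return -c['R'].T@c['t'],c['R'].T@d
def onz(cam,uv,z,st=None):
    o,d=ray(cam,uv,st);return o+d*(z-o[2])/d[2]
def blue(im,roi):
    h=cv2.cvtColor(im,cv2.COLOR_BGR2HSV);m=cv2.inRange(h,(105,110,30),(130,255,255))
    k=np.zeros_like(m);x0,y0,x1,y1=roi;k[y0:y1,x0:x1]=m[y0:y1,x0:x1];return k
E
python3 - <<'E'
from h import *
for n,roi in(("scene",(225,185,330,240)),("side",(215,130,305,210))):
    im=cv2.imread(f"pics/{n}0.png");m=blue(im,roi)
    p=cv2.findNonZero(m);rc=cv2.minAreaRect(p);print(n,len(p),rc)
    for q in cv2.boxPoints(rc): print(onz(n,q,.016).round(4))
    print('c',onz(n,rc[0],.016))
a=cv2.imread("pics/scene0.png")[180:245,215:335];b=cv2.imread("pics/side0.png")[125:215,210:310]
cv2.imwrite("pics/crop.png",np.vstack([cv2.resize(a,(560,303)),cv2.resize(b[10:],(560,290))]))
E
```

```text
scene 198 ((287.5, 218.5), (7.0, 29.0), 90.0)
[ 0.5683 -0.0882  0.016 ]
[ 0.6502 -0.0884  0.016 ]
[ 0.6482 -0.114   0.016 ]
[ 0.5678 -0.1139  0.016 ]
c [ 0.60864651 -0.10122165  0.016     ]
side 98 ((251.55801391601562, 161.69403076171875), (25.487953186035156, 4.174205780029297), 34.69515609741211)
[ 0.6545 -0.094   0.016 ]
[ 0.6582 -0.109   0.016 ]
[ 0.5698 -0.1152  0.016 ]
[ 0.5666 -0.1006  0.016 ]
c [ 0.61177108 -0.10471705  0.016     ]
```

View pics/crop.png

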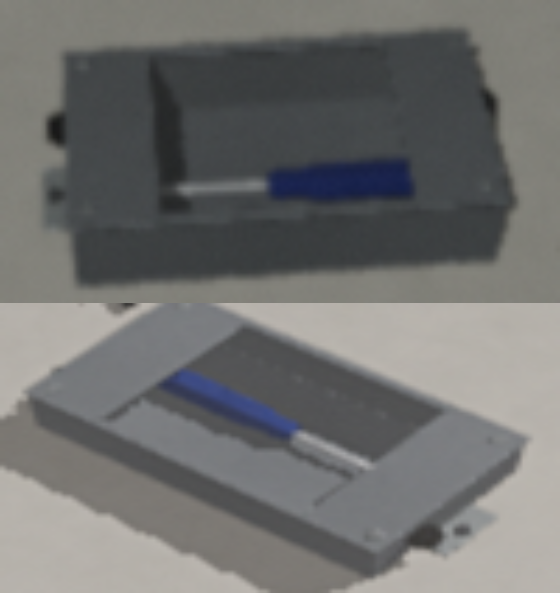

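>>> carry_out([
  {"x": 0.035, "y": -0.077, "yaw": -6.5},
  {"x": 0.05, "y": -0.11, "yaw": -13},
  {"x": 0.065, "y": -0.145, "yaw": -20},
  {"x": 0.08, "y": -0.18, "yaw": -27},
  {"x": 0.095, "y": -0.21, "yaw": -34},
  {"x": 0.11, "y": -0.24, "yaw": -41},
  {"x": 0.12, "y": -0.265, "yaw": -48},
  {"x": 0.135, "y": -0.29, "yaw": -55},
], force=20)

```text
invalid input at $.steps[0]: expected keys x, y, z, yaw, claw
```

>>> carry_out([
  {"x": 0.015, "y": -0.03, "yaw": -7},
  {"x": 0.03, "y": -0.06, "yaw": -14},
  {"x": 0.045, "y": -0.095, "yaw": -21},
  {"x": 0.06, "y": -0.125, "yaw": -28},
  {"x": 0.075, "y": -0.16, "yaw": -35},
  {"x": 0.09, "y": -0.19, "yaw": -42},
  {"x": 0.1, "y": -0.215, "yaw": -49},
  {"x": 0.115, "y": -0.24, "yaw": -56},
])

```text
invalid input at $.steps[0]: expected keys x, y, z, yaw, claw
```

>>> carry_out([
  {"x": 0.01, "y": -0.02, "yaw": -7},
  {"x": 0.02, "y": -0.04, "yaw": -14},
  {"x": 0.03, "y": -0.06, "yaw": -21},
  {"x": 0.04, "y": -0.08, "yaw": -28},
  {"x": 0.05, "y": -0.1, "yaw": -35},
  {"x": 0.06, "y": -0.11, "yaw": -42},
  {"x": 0.06, "y": -0.11, "yaw": -43},
  {"x": 0.06, "y": -0.11, "yaw": -43},
])

```text
invalid input at $.steps[0]: expected keys x, y, z, yaw, claw
```

```bash
python3 - <<'E'
from h import *
s=r.sense();print(s['clock'],s['eef_pos'],s['eef_rot'],s['joint_positions'])
w=imaging.grab_frame("wrist");cv2.imwrite("pics/w1.png",w);np.save("w1.npy",np.r_[s['eef_pos'],s['eef_rot']])
for u in((228.9,191.1),(315,186.4),(324.9,223.9),(230.6,228.6)):print(onz('scene',u,.058).round(4))
E
```

```text
0.15 [0.2628618  0.53898728 0.2306147 ] [ 3.05989557e+00 -7.06498644e-01 -3.94480046e-04] [ 1.45065707e+00  4.03431227e-02  8.39077445e-02 -3.77461022e-04
 -1.61552174e+00 -3.33704021e-01]
[ 0.4427 -0.034   0.058 ]
[ 0.69   -0.0161  0.058 ]
[ 0.7015 -0.1556  0.058 ]
[ 0.4558 -0.1709  0.058 ]
```

View pics/w1.png

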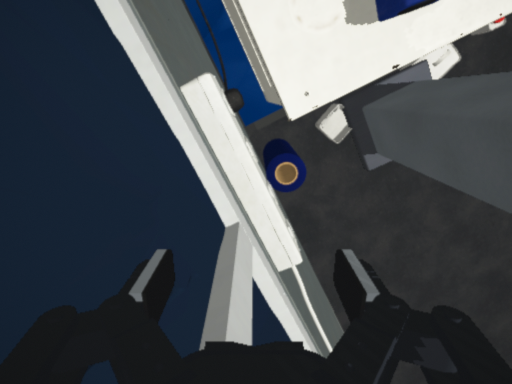

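>>> carry_out([
  {"x": 0.015, "y": -0.03, "z": 0, "yaw": -7, "claw": 0},
  {"x": 0.03, "y": -0.06, "z": 0, "yaw": -14, "claw": 0},
  {"x": 0.045, "y": -0.095, "z": 0, "yaw": -21, "claw": 0},
  {"x": 0.06, "y": -0.125, "z": 0, "yaw": -28, "claw": 0},
  {"x": 0.075, "y": -0.16, "z": 0, "yaw": -35, "claw": 0},
  {"x": 0.09, "y": -0.19, "z": 0, "yaw": -42, "claw": 0},
  {"x": 0.105, "y": -0.22, "z": 0, "yaw": -49, "claw": 0},
  {"x": 0.12, "y": -0.25, "z": 0, "yaw": -56, "claw": 0},
], force=20)

```text
clock: 0.87
eef_pos: [0.3833, 0.2877, 0.2312]
eef_rot: [-2.365, 2.068, 0.0]
ft_force: [0.4, 0.1, 0.7]
width: 0.0854
```

>>> carry_out([
  {"x": 0.015, "y": -0.03, "z": 0, "yaw": -7, "claw": 0},
  {"x": 0.03, "y": -0.06, "z": 0, "yaw": -14, "claw": 0},
  {"x": 0.045, "y": -0.095, "z": 0, "yaw": -21, "claw": 0},
  {"x": 0.06, "y": -0.125, "z": 0, "yaw": -28, "claw": 0},
  {"x": 0.075, "y": -0.16, "z": 0, "yaw": -35, "claw": 0},
  {"x": 0.09, "y": -0.19, "z": 0, "yaw": -42, "claw": 0},
  {"x": 0.105, "y": -0.22, "z": 0, "yaw": -49, "claw": 0},
  {"x": 0.12, "y": -0.25, "z": 0, "yaw": -56, "claw": 0},
])

```text
clock: 1.53
eef_pos: [0.5034, 0.0376, 0.2312]
eef_rot: [-1.117, 2.936, 0.0]
ft_force: [0.0, 0.6, -0.1]
width: 0.0854
```

>>> carry_out([
  {"x": 0.012, "y": -0.025, "z": 0, "yaw": -7, "claw": 0},
  {"x": 0.024, "y": -0.05, "z": 0, "yaw": -14, "claw": 0},
  {"x": 0.036, "y": -0.075, "z": 0, "yaw": -21, "claw": 0},
  {"x": 0.048, "y": -0.1, "z": 0, "yaw": -28, "claw": 0},
  {"x": 0.06, "y": -0.125, "z": 0, "yaw": -34, "claw": 0},
  {"x": 0.07, "y": -0.14, "z": 0, "yaw": -38, "claw": 0},
  {"x": 0.07, "y": -0.14, "z": 0, "yaw": -38, "claw": 0},
  {"x": 0.07, "y": -0.14, "z": 0, "yaw": -38, "claw": 0},
])

```text
clock: 2.2
eef_pos: [0.573, -0.1014, 0.2303]
eef_rot: [0.108, -3.138, -0.0]
ft_force: [-0.4, 0.6, -0.3]
width: 0.0853
```

```bash
python3 - <<'E'
from h import *
s=r.sense();print(s['clock'],s['eef_pos'],s['eef_rot'],s['joint_positions'])
w=imaging.grab_frame("wrist");cv2.imwrite("pics/w2.png",w);np.save("w2.npy",np.r_[s['eef_pos'],s['eef_rot']])
E
```

```text
2.2 [ 0.5730069  -0.10143674  0.23030764] [ 1.08090547e-01 -3.13796338e+00 -1.99489940e-04] [ 1.69008341e-01 -6.31299695e-03  3.61125563e-02 -3.63511758e-04
 -1.61495701e+00 -1.67095546e+00]
```

View pics/w2.png

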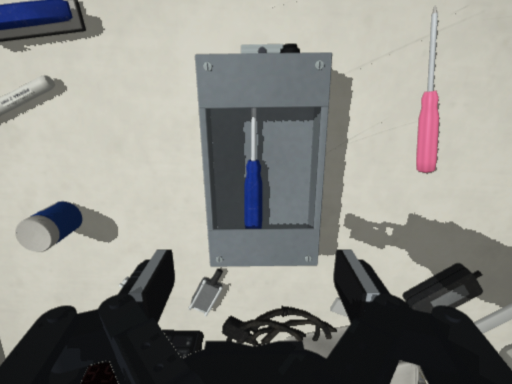

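The wrist view shows the box squarely. Its opening runs about u 205–327, v 107–230, the blue handle lies at u≈253, v 160–228, and the shank runs up to v≈108 under the cover.

```bash
python3 - <<'E'
from h import *
a=np.load("w2.npy");st=dict(eef_pos=a[:3],eef_rot=a[3:])
im=cv2.imread("pics/w2.png");m=blue(im,(205,108,325,232))
p=cv2.findNonZero(m);rc=cv2.minAreaRect(p);print(len(p),rc)
R=[]
for v in range(165,228,4):
    u=np.where(m[v])[0]; R.append([*(onz('wrist',(u.mean(),v),.016,st)[:2]),onz('wrist',(u.max()+.5,v),.016,st)[1]-onz('wrist',(u.min()-.5,v),.016,st)[1]])
R=np.array(R);vx,vy,x0,y0=cv2.fitLine(R[:,:2].astype(np.float32),cv2.DIST_HUBER,0,.001,.001).ravel()
print('axis pt',x0,y0,'yaw',np.degrees(np.arctan(vy/vx)),'w',R[:,2].mean())
v=np.where(m.any(1))[0];print('joint/edge v',v.min(),v.max(),onz('wrist',(253,v.min()),.02,st),onz('wrist',(253,v.max()),.027,st))
# outer box top corners
for n,u in dict(NL=(196,55),NR=(331,53),FR=(318,265),FL=(210,267),oNL=(205,108),oNR=(327,107),oFR=(319,230),oFL=(211,230)).items(): print(n,onz('wrist',u,.058,st).round(4))
# shank line by brightness
g=cv2.cvtColor(im,cv2.COLOR_BGR2GRAY)
for v in range(112,160,10):
    row=g[v,235:270].astype(float);w=np.clip(row-np.median(row)-25,0,None);print(v,onz('wrist',(235+(w*np.arange(35)).sum()/w.sum(),v),.015,st)[:2].round(4))
E
```

```text
1152 ((252.5, 194.0), (68.0, 17.0), 90.0)
axis pt 0.61042356 -0.10137763 yaw 3.2329853 w 0.022748124132759208
joint/edge v 160 228 [ 0.56432008 -0.10408681  0.02      ] [ 0.65589481 -0.09783111  0.027     ]
NL [ 0.4529 -0.1692  0.058 ]
NR [ 0.4418 -0.0335  0.058 ]
FR [ 0.6876 -0.0115  0.058 ]
FL [ 0.7003 -0.1505  0.058 ]
oNL [ 0.5036 -0.1595  0.058 ]
oNR [ 0.4936 -0.0296  0.058 ]
oFR [ 0.638  -0.0174  0.058 ]
oFL [ 0.6473 -0.1502  0.058 ]
112 [ 0.5061 -0.1075]
122 [ 0.5179 -0.1077]
132 [ 0.5301 -0.107 ]
142 [ 0.5424 -0.1062]
152 [ 0.5551 -0.1054]
```

>>> carry_out([
  {"x": 0.023, "y": 0, "z": -0.03, "yaw": -0.7, "claw": 0.45},
  {"x": 0.046, "y": 0.0005, "z": -0.065, "yaw": -0.7, "claw": 0.45},
  {"x": 0.046, "y": 0.0005, "z": -0.1, "yaw": -0.7, "claw": 0.45},
  {"x": 0.046, "y": 0.0005, "z": -0.13, "yaw": -0.7, "claw": 0.45},
  {"x": 0.046, "y": 0.0005, "z": -0.14, "yaw": -0.7, "claw": 0.45},
  {"x": 0.046, "y": 0.0005, "z": -0.14, "yaw": -0.7, "claw": 0.45},
  {"x": 0.046, "y": 0.0005, "z": -0.14, "yaw": -0.7, "claw": 0.45},
], force=20)

```text
clock: 2.83
eef_pos: [0.6195, -0.0999, 0.0931]
eef_rot: [-0.093, 3.139, -0.001]
ft_force: [0.8, -0.2, 0.6]
width: 0.0473
```

```bash
python3 - <<'E'
from h import *
s=r.sense();print(s['clock'],s['eef_pos'],s['eef_rot'],s['width'])
w=imaging.grab_frame("wrist");cv2.imwrite("pics/w3.png",w);np.save("w3.npy",np.r_[s['eef_pos'],s['eef_rot']])
m=blue(w,(150,0,360,384));p=cv2.findNonZero(m);print(len(p),cv2.boundingRect(p))
# where the plan grasp point and handle axis ends project
T=np.eye(4);T[:3,:3]=Ro.from_rotvec(s['eef_rot']).as_matrix();T[:3,3]=s['eef_pos'];C=np.linalg.inv(T@imaging.calibration('wrist')['hand_eye']);c=imaging.calibration('wrist')
for X in([.619,-.1009,.016],[.564,-.104,.016],[.481,-.1087,.015]):
    q=C[:3,:3]@X+C[:3,3];print(X,c['fx']*q[0]/q[2]+c['cx'],c['fy']*q[1]/q[2]+c['cy'])
E
```

```text
2.8333 [ 0.61946402 -0.09990223  0.09310388] [-9.28328502e-02  3.13863058e+00 -1.29166849e-03] 0.04727391770267598
3141 (240, 137, 30, 116)
[0.619, -0.1009, 0.016] 253.72948694075313 203.01280472381308
[0.564, -0.104, 0.016] 253.92285443919292 135.8948835800025
[0.481, -0.1087, 0.015] 254.25333791999864 10.887918926927114
```

View pics/w3.png

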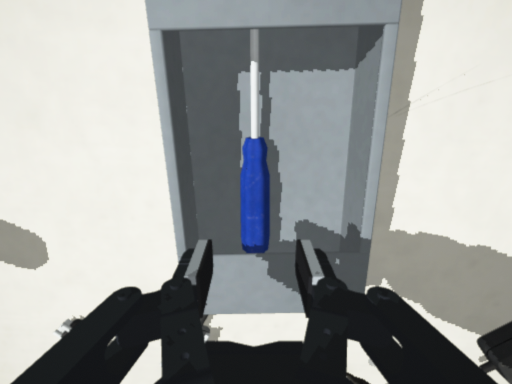

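>>> carry_out([
  {"x": 0, "y": -0.0005, "z": -0.03, "yaw": 0, "claw": 0.45},
  {"x": 0, "y": -0.0005, "z": -0.055, "yaw": 0, "claw": 0.45},
  {"x": 0, "y": -0.0005, "z": -0.07, "yaw": 0, "claw": 0.45},
  {"x": 0, "y": -0.0005, "z": -0.08, "yaw": 0, "claw": 0.45},
  {"x": 0, "y": -0.0005, "z": -0.083, "yaw": 0, "claw": 0.45},
  {"x": 0, "y": -0.0005, "z": -0.083, "yaw": 0, "claw": 0.45},
  {"x": 0, "y": -0.0005, "z": -0.083, "yaw": 0, "claw": 0.45},
])

```text
clock: 3.47
eef_pos: [0.6206, -0.1007, 0.0118]
eef_rot: [-0.091, 3.136, -0.001]
ft_force: [-3.6, 1.3, 4.6]
width: 0.0471
```

>>> carry_out([
  {"x": 0, "y": 0, "z": 0, "yaw": 0, "claw": 0.45},
  {"x": 0, "y": 0, "z": 0, "yaw": 0, "claw": 0.45},
  {"x": 0, "y": 0, "z": 0, "yaw": 0, "claw": 0.45},
])

```text
clock: 3.72
eef_pos: [0.6206, -0.1007, 0.0118]
eef_rot: [-0.091, 3.136, -0.001]
ft_force: [-5.2, 2.2, 7.8]
width: 0.0471
```

>>> carry_out([
  {"x": 0, "y": 0, "z": 0.004, "yaw": 0, "claw": 0.45},
  {"x": 0, "y": 0, "z": 0.007, "yaw": 0, "claw": 0.45},
  {"x": 0, "y": 0, "z": 0.007, "yaw": 0, "claw": 0.45},
])

```text
clock: 3.97
eef_pos: [0.6201, -0.1008, 0.0171]
eef_rot: [-0.091, 3.137, -0.0]
ft_force: [-0.2, -0.8, -0.1]
width: 0.047
```

```bash
python3 - <<'E'
from h import *
s=r.sense();print(s['clock'],s['eef_pos'],s['eef_rot'],s['ft_force'],s['moment'])
b=imaging.grab_frame("side");a=imaging.grab_frame("scene");w=imaging.grab_frame("wrist")
cv2.imwrite("pics/c4.png",np.vstack([np.hstack([cv2.resize(a[150:250,210:340],(400,300)),cv2.resize(b[120:220,200:330],(400,300))]),cv2.resize(w[150:384,40:460],(800,300))[:300]]))
E
```

```text
3.9667 [ 0.62010734 -0.10076285  0.017071  ] [-9.07259149e-02  3.13738464e+00 -3.75082271e-05] [-0.23261557 -0.78859743 -0.06483883] [ 0.00661822 -0.03044792  0.01205631]
```

View pics/c4.png

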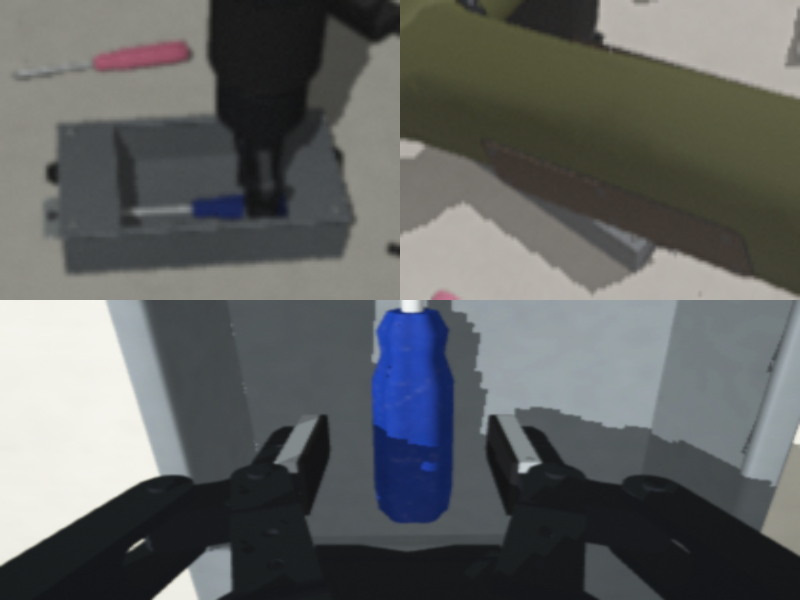

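>>> carry_out([
  {"x": 0, "y": 0, "z": -0.002, "yaw": 0, "claw": 0.5},
  {"x": 0, "y": 0, "z": -0.002, "yaw": 0, "claw": 0.58},
  {"x": 0, "y": 0, "z": -0.002, "yaw": 0, "claw": 0.62},
  {"x": 0, "y": 0, "z": -0.002, "yaw": 0, "claw": 0.62},
], force=20)

```text
clock: 4.45
eef_pos: [0.6189, -0.1008, 0.013]
eef_rot: [0.09, -3.14, -0.0]
ft_force: [-0.4, -0.5, -0.3]
width: 0.0326
```

>>> carry_out([
  {"x": 0, "y": 0, "z": -0.002, "yaw": 0, "claw": 0.7},
  {"x": 0, "y": 0, "z": -0.002, "yaw": 0, "claw": 0.8},
  {"x": 0, "y": 0, "z": -0.002, "yaw": 0, "claw": 0.9},
  {"x": 0, "y": 0, "z": -0.002, "yaw": 0, "claw": 0.9},
  {"x": 0, "y": 0, "z": -0.002, "yaw": 0, "claw": 0.9},
], force=20)

```text
clock: 4.87
eef_pos: [0.6192, -0.1007, 0.0114]
eef_rot: [-0.091, 3.14, 0.0]
ft_force: [1.3, -0.2, 0.3]
width: 0.0243
```

>>> carry_out([
  {"x": 0, "y": 0, "z": 0.004, "yaw": 0, "claw": 0.9},
  {"x": 0, "y": 0, "z": 0.008, "yaw": 0, "claw": 0.9},
  {"x": -0.006, "y": -0.0003, "z": 0.008, "yaw": 0, "claw": 0.9},
  {"x": -0.012, "y": -0.0007, "z": 0.008, "yaw": 0, "claw": 0.9},
  {"x": -0.018, "y": -0.001, "z": 0.008, "yaw": 0, "claw": 0.9},
  {"x": -0.024, "y": -0.0014, "z": 0.008, "yaw": 0, "claw": 0.9},
  {"x": -0.026, "y": -0.0015, "z": 0.008, "yaw": 0, "claw": 0.9},
  {"x": -0.026, "y": -0.0015, "z": 0.008, "yaw": 0, "claw": 0.9},
])

```text
clock: 5.53
eef_pos: [0.5924, -0.1023, 0.0194]
eef_rot: [-0.09, 3.14, 0.0]
ft_force: [1.5, 0.2, -0.5]
width: 0.0245
```

```bash
python3 - <<'E'
from h import *
s=r.sense();print(s['clock'],s['eef_pos'],s['ft_force'],s['width'])
a=imaging.grab_frame("scene");w=imaging.grab_frame("wrist")
cv2.imwrite("pics/c5.png",np.vstack([cv2.resize(a[170:250,200:340],(525,300)),cv2.resize(w[0:240,40:460],(525,300))]))
E
```

```text
5.5333 [ 0.59236582 -0.10229976  0.01936847] [ 1.4878105   0.17595702 -0.49461472] 0.024539885533633107
```

View pics/c5.png

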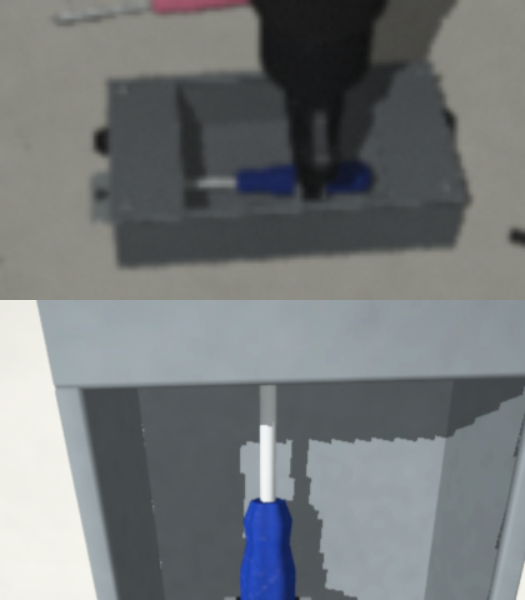

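>>> carry_out([
  {"x": 0, "y": 0, "z": 0.005, "yaw": 0, "claw": 0.9},
  {"x": 0, "y": 0, "z": 0.01, "yaw": 0, "claw": 0.9},
  {"x": 0, "y": 0, "z": 0.014, "yaw": 0, "claw": 0.9},
  {"x": 0, "y": 0, "z": 0.018, "yaw": 0, "claw": 0.9},
  {"x": 0, "y": 0, "z": 0.022, "yaw": 0, "claw": 0.9},
  {"x": 0, "y": 0, "z": 0.025, "yaw": 0, "claw": 0.9},
])

```text
clock: 6.13
eef_pos: [0.5933, -0.1022, 0.045]
eef_rot: [-0.091, 3.14, 0.0]
ft_force: [-0.2, 0.6, -1.2]
width: 0.0244
```

>>> carry_out([
  {"x": 0, "y": 0, "z": 0.002, "yaw": 0, "claw": 0.9},
  {"x": 0, "y": 0, "z": 0.005, "yaw": 0, "claw": 0.9},
  {"x": 0, "y": 0, "z": 0.008, "yaw": 0, "claw": 0.9},
  {"x": 0, "y": 0, "z": 0.01, "yaw": 0, "claw": 0.9},
])

```text
clock: 6.47
eef_pos: [0.5925, -0.1022, 0.054]
eef_rot: [0.09, -3.139, -0.0]
ft_force: [-1.1, 0.5, -3.0]
width: 0.0247
```

>>> carry_out([
  {"x": 0, "y": 0, "z": 0.003, "yaw": 0, "claw": 0.9},
  {"x": 0, "y": 0, "z": 0.006, "yaw": 0, "claw": 0.9},
  {"x": 0, "y": 0, "z": 0.009, "yaw": 0, "claw": 0.9},
  {"x": 0, "y": 0, "z": 0.012, "yaw": 0, "claw": 0.9},
])

```text
clock: 6.8
eef_pos: [0.5928, -0.1023, 0.0664]
eef_rot: [0.09, -3.14, -0.0]
ft_force: [-1.8, -0.5, -2.7]
width: 0.0244
```

```bash
python3 - <<'E'
from h import *
s=r.sense();print(s['clock'],s['eef_pos'],s['ft_force'],s['width'])
a=imaging.grab_frame("scene");w=imaging.grab_frame("wrist")
cv2.imwrite("pics/c6.png",np.vstack([cv2.resize(a[170:250,200:340],(525,300)),cv2.resize(w[0:240,40:460],(525,300))]))
E
```

```text
6.8 [ 0.59283869 -0.10227944  0.06638097] [-1.81313339 -0.5227327  -2.69746116] 0.024360732734365433
```

View pics/c6.png

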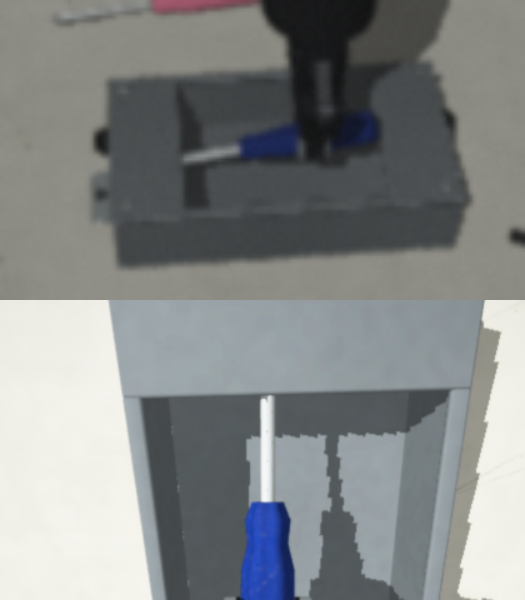

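>>> carry_out([
  {"x": 0, "y": 0, "z": 0.004, "yaw": 0, "claw": 0.9},
  {"x": 0, "y": 0, "z": 0.008, "yaw": 0, "claw": 0.9},
  {"x": 0, "y": 0, "z": 0.012, "yaw": 0, "claw": 0.9},
  {"x": 0, "y": 0, "z": 0.016, "yaw": 0, "claw": 0.9},
  {"x": 0, "y": 0, "z": 0.02, "yaw": 0, "claw": 0.9},
  {"x": 0, "y": 0, "z": 0.024, "yaw": 0, "claw": 0.9},
  {"x": 0, "y": 0, "z": 0.027, "yaw": 0, "claw": 0.9},
])

```text
clock: 7.48
eef_pos: [0.5933, -0.1022, 0.094]
eef_rot: [-0.09, 3.139, 0.0]
ft_force: [-0.5, 0.0, -3.2]
width: 0.0245
```

```bash
python3 - <<'E'
from h import *
s=r.sense();print(s['clock'],s['eef_pos'],s['ft_force'],s['width'])
a=imaging.grab_frame("scene");w=imaging.grab_frame("wrist")
cv2.imwrite("pics/c7.png",np.vstack([cv2.resize(a[170:250,200:340],(525,300)),cv2.resize(w[0:240,40:460],(525,300))]))
E
```

```text
7.4833 [ 0.59329004 -0.1022261   0.09404957] [-0.46430923  0.04843374 -3.23232358] 0.02446703033696287
```

View pics/c7.png

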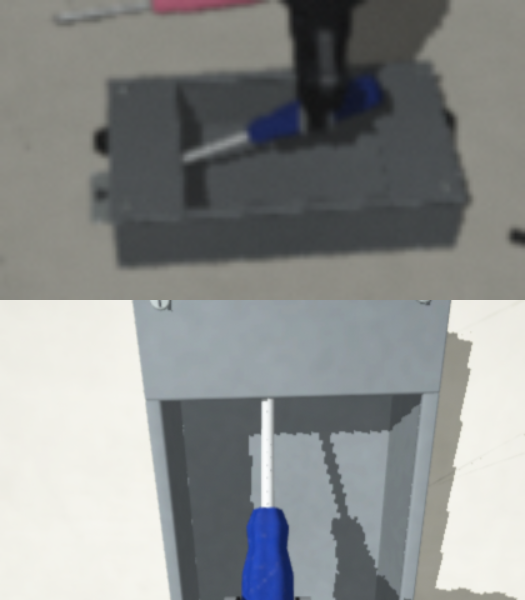

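>>> carry_out([
  {"x": 0.008, "y": 0.0005, "z": 0, "yaw": 0, "claw": 0.9},
  {"x": 0.016, "y": 0.001, "z": 0, "yaw": 0, "claw": 0.9},
  {"x": 0.024, "y": 0.0015, "z": 0, "yaw": 0, "claw": 0.9},
  {"x": 0.032, "y": 0.002, "z": 0, "yaw": 0, "claw": 0.9},
  {"x": 0.04, "y": 0.0025, "z": 0, "yaw": 0, "claw": 0.9},
  {"x": 0.048, "y": 0.003, "z": 0, "yaw": 0, "claw": 0.9},
  {"x": 0.056, "y": 0.0035, "z": 0, "yaw": 0, "claw": 0.9},
  {"x": 0.06, "y": 0.0035, "z": 0, "yaw": 0, "claw": 0.9},
])

```text
clock: 8.25
eef_pos: [0.654, -0.0986, 0.0929]
eef_rot: [0.091, -3.14, 0.0]
ft_force: [0.4, -0.7, -0.1]
width: 0.0244
```

```bash
python3 - <<'E'
from h import *
s=r.sense();print(s['clock'],s['eef_pos'],s['ft_force'],s['width'])
a=imaging.grab_frame("scene");w=imaging.grab_frame("wrist")
cv2.imwrite("pics/c8.png",np.vstack([cv2.resize(a[170:250,200:340],(525,300)),cv2.resize(w[0:240,40:460],(525,300))]))
E
```

```text
8.25 [ 0.65398682 -0.09864833  0.09285176] [ 0.39844564 -0.69269457 -0.07048387] 0.02444892031540266
```

View pics/c8.png

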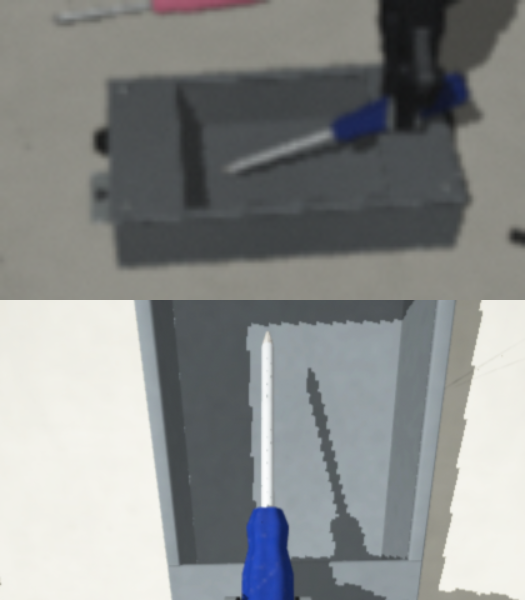

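The tip is clear of the pocket and the contact force is gone. Now the lift.

>>> carry_out([
  {"x": 0, "y": 0, "z": 0.01, "yaw": 0, "claw": 0.9},
  {"x": 0, "y": 0, "z": 0.025, "yaw": 0, "claw": 0.9},
  {"x": 0, "y": 0, "z": 0.045, "yaw": 0, "claw": 0.9},
  {"x": 0, "y": 0, "z": 0.065, "yaw": 0, "claw": 0.9},
  {"x": 0, "y": 0, "z": 0.085, "yaw": 0, "claw": 0.9},
  {"x": 0, "y": 0, "z": 0.105, "yaw": 0, "claw": 0.9},
  {"x": 0, "y": 0, "z": 0.12, "yaw": 0, "claw": 0.9},
  {"x": 0, "y": 0, "z": 0.13, "yaw": 0, "claw": 0.9},
], force=30)

```text
clock: 9.02
eef_pos: [0.6531, -0.099, 0.2269]
eef_rot: [-0.09, 3.137, -0.0]
ft_force: [1.0, -0.5, -0.8]
width: 0.024
```

>>> carry_out([
  {"x": -0.01, "y": 0, "z": 0.005, "yaw": 0, "claw": 0.9},
  {"x": -0.01, "y": 0, "z": 0.005, "yaw": 0, "claw": 0.9},
  {"x": -0.01, "y": 0, "z": 0.005, "yaw": 0, "claw": 0.9},
  {"x": -0.01, "y": 0, "z": 0.005, "yaw": 0, "claw": 0.9},
  {"x": -0.01, "y": 0, "z": 0.005, "yaw": 0, "claw": 0.9},
  {"x": -0.01, "y": 0, "z": 0.005, "yaw": 0, "claw": 0.9},
  {"x": -0.01, "y": 0, "z": 0.005, "yaw": 0, "claw": 0.9},
  {"x": -0.01, "y": 0, "z": 0.005, "yaw": 0, "claw": 0.9},
])

```text
clock: 9.68
eef_pos: [0.643, -0.0988, 0.2278]
eef_rot: [0.09, -3.14, 0.0]
ft_force: [-0.0, -0.3, -0.8]
width: 0.0239
```

```bash
python3 - <<'E'
from h import *
s=r.sense();print(s['clock'],s['eef_pos'],s['ft_force'],s['width'],abs(s['qd']).max())
a=imaging.grab_frame("scene");w=imaging.grab_frame("wrist")
cv2.imwrite("pics/c9.png",np.vstack([cv2.resize(a[100:260,180:340],(525,300)),cv2.resize(w,(525,300))]))
E
```

```text
9.6833 [ 0.64302216 -0.0987705   0.22783679] [-0.01002495 -0.34341423 -0.82819789] 0.023890110429239227 0.004094065029339461
```

View pics/c9.png

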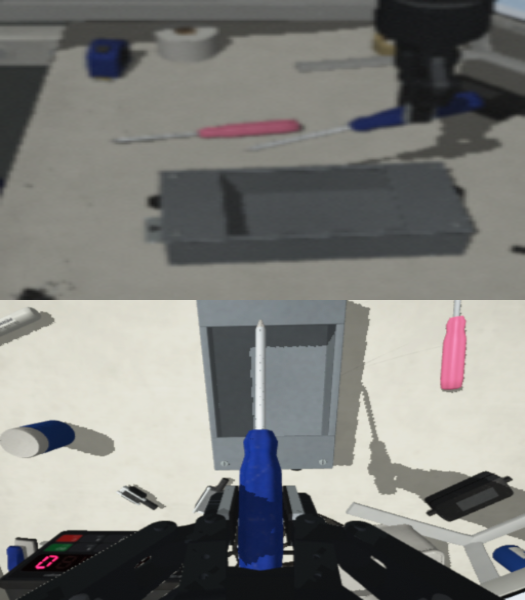

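The screwdriver is up out of the box and held at about 24°, with the tip estimated at z ≈ 0.17 m. The bystanders look undisturbed.

```bash
python3 -c "
from cell import job
print(job.job_done())"
```

```text
the job is handed in; nothing more can be done
None
```

The screwdriver is out of the box and the gripper is still holding it in the air; I handed the job in at about 9.8 s, and no verdict was reported.

- **How it came out:** I gripped the handle with 20 N and slid the screwdriver 26 mm toward the box's −x, so the handle end cleared the cover. I then lifted; the shank bore on the cover edge at about 3 N wrist force and tilted the handle up roughly 24°. From there I drew it 60 mm toward +x and lifted it clear with the grip at 30 N.
- **Last checks:** The TCP is at z = 0.228 m and the fingers are 23.9 mm apart, which matches the handle width. The highest joint speed was 0.004 rad/s, and the wrist force of about −0.8 N is roughly the tool's weight. Both ends are well above 0.1 m: by geometry the tip is at about 0.17 m and the handle end is higher. I worked out the tip height from the tilt and did not measure it separately.
- **Bystanders:** Those visible in the last scene and wrist pictures looked undisturbed. I judged this by eye and did not measure them.
- **What went wrong on the way:**
  - The first move calls were refused because each row needs every key.
  - On the first descent the gripper touched something in the box with about 8 N at TCP z = 0.012 m. I never identified what it touched; I backed off, narrowed the fingers and closed again without contact.

I viewed 11 pictures, one over the budget.

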